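Gauge a dish against a flip stop

ROBOT

A 6-joint arm with a two-finger parallel gripper is mounted at the origin on the work surface; the furniture and walls round the work are solid. World frame = base frame: x ahead of the robot, y to its left, z up, the work surface at z = 0. Lengths are in m, angles in rad, forces in N, time in s.
With the tool pointing down it reaches from about 0.25 to 0.725 m from the base axis. Payload 4 kg.
Tool frame: the origin (TCP) lies between the finger pads; the fingertips stand 11 mm ahead of it and the grasp point (between the pads) lies 8 mm behind it (bot.tip_extent is the distance from the TCP to the fingertips, in m); z points along the fingers, y is the line along which they close (so a half turn about z gives the same grasp; the last joint's range is limited). The gripper opens to 85 mm and grips with 20 to 120 N. Pads are 22 mm wide; open, the fingers measure 114 mm over their backs; the gripper's body (76 mm by 85 mm) begins 54 mm behind the grasp point. The pads swing forward as they close: fully open they stand 13 mm farther back than shut.
Start: joints at [1.331, 0.241, 0.005, 1.335, 0, 1.571], TCP at [0.119, 0.486, 0.242] pointing down, gripper open.
Joint ranges: [-2.72, 2.72], [-1.05, 1.87], [-1.09, 1.28], [-1.99, 2.15], [-1.42, 1.44], [-3.14, 3.14]. Speed limits (rad/s): [2.79, 2.79, 3.14, 3.14, 3.14, 3.14].

INTERFACE

Orientations are given as a unit quaternion [x, y, z, w].
In Python, from workcell import bot gives the robot as it stands. The module is installed in compiled form; this text tells all that it offers.
- The arm moves only by the tool drive_tool, never from a script. Its argument "rows" is a list of rows, each an object of numbers: "dx", "dy", "dz": the shift along the tool's x, y, z in units of 50 mm (1.0 is 50 mm); "wx", "wy", "wz": the turn, a rotation vector about the tool's x, y, z in units of 5 degrees (1.0 is 5 degrees); "hand": the finger opening in mm, from 0 to 85.4. A call has 1 to 20 rows; each row is the pose to reach, as a shift and turn from the pose commanded when the call began, along the tool's axes at that moment; what a row does not reach only later rows make up. A row lasts 1/10 s, in which the tool goes at most 50 mm and 8.59 degrees, less where a joint would pass 70% of its speed; a pose out of reach is approached as far as the arm can. A call with a gripper value outside its range is refused whole. The fingers move at their own pace and stop on an object; the grip force is fixed at half the most. Time passes only in rows, so rows that repeat a pose let the fingers close. It gives the time, the measured TCP pose, the force, the opening and the grip force at its end, in the units of the state.
- bot.get_obs(): the state, without advancing time (a new reading comes with each control period).
- bot.camera(name): name is "scene" or "top" or "wrist"; returns the picture (384x512x3 uint8, red, green, blue); there is no depth.
- bot.get_calibration(name): a dict with "vfov" (degrees; the focal length in pixels is half the picture's height over the tangent of half this angle, whatever the lens; pixels are square), "cx", "cy" (the principal point, pixels), "origin" and "rotation" of the camera in the world; the wrist camera has in their place "mount" (4x4, takes a point from camera to tool coordinates, whose origin is the TCP and whose axes are the flange's). Camera axes: x right, y up, looking along -z (the intrinsics and any distortion apply to the point x, -y, -z); pixel columns grow to the right and rows downward; lengths in m; the calibration is good to about 2 mm. The wrist camera is an equidistant fisheye: a pixel r from the principal point sees the ray r / f radians off the axis. A picture is of the moment at which its call begins: read the wrist's pose just before it. get_calibration takes no time and is no camera call.
- bot.job_done(): hands the job in; it is judged then, once.
Trained networks look in the newest picture that a camera, given by its name, has taken for a name from the list of things; names that differ only in an ending like _2 or _b are one class to them, and where a whole thing is asked for, a point or a joint stands for the part that bears it (a point fixed in the world has none). Each returns a list of dicts, best first, with "score" (0 to 1); they miss things now and then, are a little off and sometimes report something else, mostly with a low value. They report only what shows in the picture. A call takes as long as a camera call. They do not tell look-alikes from the thing itself.
- bot.look_for(camera, thing): "extent" ([centre column, centre row, width, height] in pixels, round what is visible of it).
- bot.outline_of(camera, thing): "region" (384x512 bool, what is visible of it) and "extent" ([centre column, centre row, width, height] in pixels, round what is visible of it).
The state is a dict: "clock": time; "joint_pos": joint angles; "joint_vel": joint speeds; "tau": joint torques, N m; "eef_pos": TCP position; "tool_rot": TCP orientation; "ft_force": force on the tool from outside, world axes, zero at the start; "ft_torque": the same for the moment, N m; "grip_width": finger opening in m; "grasp_force": force on a finger pad.
Only numpy, scipy, OpenCV 4.12 (cv2) and the standard library are available. Lean on these libraries where they do the work, as an engineer would, in place of code of your own. Each camera call takes 0.05 s, during which the arm holds its last target. There are 200 camera calls.

TASK

On the gauge lane, flip the blue flip stop down, slide the amber dish along the lane until it rests against the blue stop, then flip the blue stop fully up again so that the dish is left standing at the gauged place. Leave the yellow stop up.

Things in the scene. Friction and masses are not known exactly. Their poses are not given: they have to be found in the camera images.
- amber_dish: Round open glass petri dish with an amber film on its floor, 68 mm across, 14 mm high, 35 g, loose in the lane within 15 mm of midway between the two stops. Origin: centre of its underside. (A dark olive dish elsewhere on the table is not part of the job.)
- gauge_lane: Fixed grey bed 350 mm long (along its y) and 8 mm thick; between a 6 mm high front lip and an aluminium fence at +x (20 mm thick, top 22 mm above the bed) runs the 74 mm wide lane. Origin: on the lane's centre line at mid-length, underside (table height); x across the lane away from the robot, y along it, z up. Stops are clamped on the fence at y = +140 and -140 mm, either colour at either end.
- blue_gauge (a point): Point on the bed's top, on the lane's centre line, where the blue stop's gauge leaf comes down; fixed to the lane, axes as the lane's. The leaf, when down, spans x -16 to 16 mm, is 12 mm thick along y (faces at y = -6 and 6 mm) and hangs to 3 mm above the bed. A dish touching it has its centre 40 mm from here along y. The dish is pushed towards this point.
- blue_stop (a joint): Blue flip stop's hinge, rad: 0.8 = fully up (end stop; it starts about there), 0 = down, leaf in the lane. Stiff: stays where left. A rocker with two blue arms, 28 mm wide (y): the front arm reaches 61 mm from the hinge over the lane and carries the leaf; the tail reaches 54 mm out behind the fence. Each arm has a thumb bead on top, a 12 mm thick bar across it 40 mm from the hinge.
- blue_hinge (a point): Centre of the blue stop's hinge axis (along y), 45 mm from point blue_gauge in x, 40 mm above the bed; fixed, axes as the lane's. Pressing straight down (3 to 5 N) on the front bead, x = -36 mm, flips the stop down: the bead's top sinks from 30 mm above this point to its level. Pressing on the tail's bead, x = +37 mm, flips it up: its top sinks from 27 mm above to 4 mm below.
- yellow_stop (a joint): Hinge of the yellow flip stop at the other end of the lane, rad, same build and values: 0.8 = fully up, about where it starts and must stay; 0 = down. When up, either stop reaches 82 mm above the table.
There are look-alikes about, which are no part of the job. What is shaped like the amber_dish but purple or red is not meant.

How it is judged:
On the way, in this order (a step that is already met when the one before it is completed fails the run):
1. the blue stop is down (value of joint blue_stop below 0.15 rad), for 0.2 s.
2. the dish lies against the blue stop while the stop is down (value of joint blue_stop below 0.18 rad and horizontal distance between amber_dish and blue_gauge below 0.048 m), for 0.2 s.
At the end, for the whole second after the job is handed in: The blue stop is up again (joint above 0.64), the yellow stop is still up (above 0.6), and the amber dish lies flat and at rest on the bed at the gauged place, its centre 30 to 52 mm from the blue site (40 mm is touching the leaf) (value of joint blue_stop above 0.64 rad and value of joint yellow_stop above 0.6 rad and horizontal distance between amber_dish and blue_gauge between 0.03 and 0.052 m and angle between amber_dish's own z axis and vertical below 0.1 rad and height (world z) of amber_dish below 0.014 m and linear speed of amber_dish below 0.01 m/s).
It fails at once if the yellow stop is flipped down (joint below 0.5) (value of joint yellow_stop below 0.5 rad).
It also fails if it takes over 53 s, if anything falls off the work surface, if the arm or the gripper's body presses on something with over 40 N, if the wrist force passes 120 N, or if a joint passes its speed limit or range.

## Working session

There is one attempt and no reset: what is moved stays moved. The work goes in short steps, Python scripts to look and compute and a tool call to move; the robot and the scene stay as the last step left them, time stands still between calls to the robot, and variables do not carry over. Pictures are saved under pics/ and viewed, at most 10 in all, crops included, and the job is handed in when it is done.

Besides the shell and the picture viewer there is one more tool, called as name(argument=value, ...) on one line, values as JSON. drive_tool: Moves the arm, as the interface text tells. Its arguments: {"type":"object","properties":{"rows":{"type":"array","items":{"type":"object","properties":{"dx":{"type":"number"},"dy":{"type":"number"},"dz":{"type":"number"},"wx":{"type":"number"},"wy":{"type":"number"},"wz":{"type":"number"},"hand":{"type":"number"}}}}},"required":["rows"]}

```bash
mkdir -p pics; cat > h.py <<'E'
import numpy as np,cv2
from workcell import bot
def px2ray(n,u,v):
    c=bot.get_calibration(n); f=192/np.tan(np.radians(c['vfov']/2))
    d=np.array([(u-c['cx'])/f,-(v-c['cy'])/f,-1.]); return np.array(c['origin']),np.array(c['rotation'])@d
def onz(n,u,v,z):
    o,d=px2ray(n,u,v); return o+d*(z-o[2])/d[2]
E
python3 - <<'E'
from h import *
ims=[]
for n in('scene','top'):
    im=bot.camera(n); ims.append(im)
    c=bot.get_calibration(n);print(n,{k:np.round(v,3).tolist() for k,v in c.items() if not isinstance(v,str)})
    cv2.imwrite(f'pics/{n}0.png',cv2.resize(im[:,:,::-1],(800,600)))
    for t in('amber_dish','gauge_lane','blue_stop','yellow_stop'):
        for r in bot.look_for(n,t)[:3]:
            print(n,t,round(r['score'],2),np.round(r['extent'],1), np.round(onz(n,*r['extent'][:2],.012),3) )
o=bot.get_obs();print(o['clock'],o['eef_pos'],o['tool_rot'],o['grip_width'],o['ft_force'])
E
```

```text
scene {'vfov': 49.419, 'cx': 248.151, 'cy': 198.788, 'origin': [0.067, -0.726, 0.659], 'rotation': [0.36, -0.154, -0.366, 0.844]}Traceback (most recent call last):
  File "<stdin>", line 9, in <module>
  File "h.py", line 7, in onz
    o,d=px2ray(n,u,v); return o+d*(z-o[2])/d[2]
        ~~~~~~^^^^^^^
  File "h.py", line 5, in px2ray
    d=np.array([(u-c['cx'])/f,-(v-c['cy'])/f,-1.]); return np.array(c['origin']),np.array(c['rotation'])@d
                                                                                 ~~~~~~~~~~~~~~~~~~~~~~~^~
ValueError: matmul: Input operand 1 has a mismatch in its core dimension 0, with gufunc signature (n?,k),(k,m?)->(n?,m?) (size 3 is different from 4)
```

View pics/scene0.png

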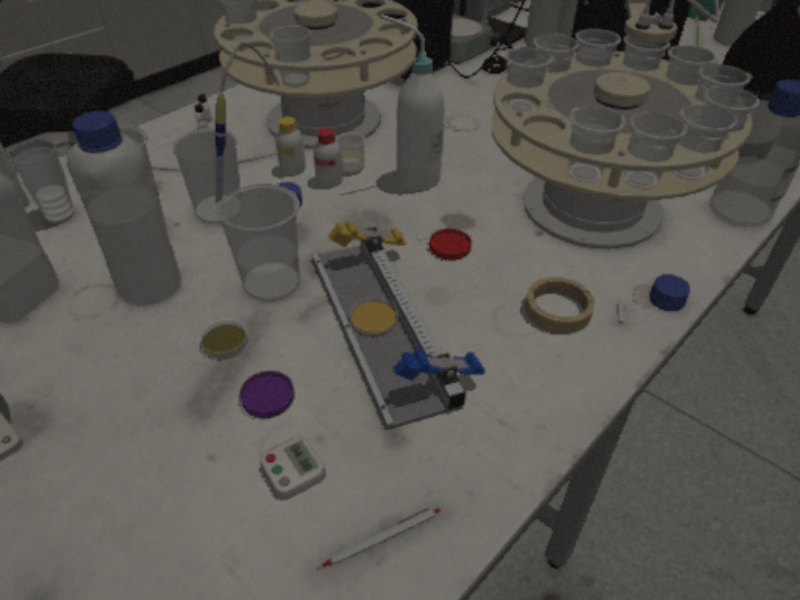

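The scene view shows the lane with the amber dish at (373,318), the blue stop at (438,365) on the near end and the yellow stop at (367,237). The camera rotation is a quaternion, so I'll fix that.

```bash
sed -i "s/np.array(c\['rotation'\])@d/R.from_quat(c['rotation']).apply(d)/; 1a from scipy.spatial.transform import Rotation as R" h.py
python3 - <<'E'
from h import *
for n in('scene','top'):
    im=bot.camera(n)
    c=bot.get_calibration(n);print(n,{k:np.round(v,3).tolist() for k,v in c.items() if not isinstance(v,str)})
    cv2.imwrite(f'pics/{n}1.png',cv2.resize(im[:,:,::-1],(800,600)))
    for t in('amber_dish','gauge_lane','blue_stop','yellow_stop'):
        for r in bot.outline_of(n,t)[:3]:
            print(n,t,round(r['score'],2),np.round(r['extent'],1), np.round(onz(n,*r['extent'][:2],.012),3) )
            if t=='gauge_lane':
                q=cv2.boxPoints(cv2.minAreaRect(np.argwhere(r['region'])[:,::-1].astype(np.float32))); print([np.round(onz(n,*p,.012)[:2],3).tolist() for p in q])
o=bot.get_obs();print(o['clock'],o['eef_pos'],o['tool_rot'],o['grip_width'],o['ft_force'])
E
```

```text
scene {'vfov': 49.419, 'cx': 248.151, 'cy': 198.788, 'origin': [0.067, -0.726, 0.659], 'rotation': [0.36, -0.154, -0.366, 0.844]}
scene amber_dish 0.9 [240.  199.3  28.4  25.7] [ 0.541 -0.253  0.012]
scene amber_dish 0.58 [288.5 154.9  27.8  18.9] [ 0.74  -0.231  0.012]
scene amber_dish 0.58 [173.8 254.   34.2  31.4] [ 0.341 -0.265  0.012]
scene gauge_lane 0.57 [247.2 216.   96.9 119.6] [ 0.515 -0.3    0.012]
[[0.561, -0.091], [0.71, -0.115], [0.504, -0.453], [0.4, -0.419]]
scene blue_stop 0.83 [280.6 230.6  60.3  21. ] [ 0.531 -0.379  0.012]
scene yellow_stop 0.79 [235.4 149.2  49.5  13.2] [ 0.666 -0.117  0.012]
top {'vfov': 51.144, 'cx': 253.291, 'cy': 193.063, 'origin': [0.491, -0.275, 0.916], 'rotation': [-0.016, 0.028, 0.711, -0.702]}
top amber_dish 0.89 [238.9 286.4  26.1  33.3] [ 0.34  -0.256  0.012]
top amber_dish 0.81 [239.9 202.   23.2  29.6] [ 0.528 -0.261  0.012]
top amber_dish 0.61 [309.6 215.8  31.5  51.5] [ 0.494 -0.417  0.012]
top gauge_lane 0.73 [193.4 158.6  32.1  46.3] [ 0.627 -0.156  0.012]
[[0.585, -0.105], [0.687, -0.166], [0.671, -0.192], [0.569, -0.13]]
top gauge_lane 0.58 [245.8 201.1 153.3 103. ] [ 0.529 -0.274  0.012]
[[0.566, -0.083], [0.663, -0.132], [0.498, -0.451], [0.402, -0.401]]
top blue_stop 0.62 [310.5 215.4  30.7  50.7] [ 0.495 -0.419  0.012]
top yellow_stop 0.64 [193.9 159.8  35.1  47.4] [ 0.624 -0.157  0.012]
top yellow_stop 0.26 [309.6 215.1  33.3  51.8] [ 0.496 -0.417  0.012]
0.6 [0.11875456 0.48570418 0.24232113] [ 1.19627605e-01  9.92818833e-01  1.03280837e-05 -9.35491158e-07] 0.08543031893843733 [-0.02338494  0.53688508  0.03361806]
```

View pics/top1.png

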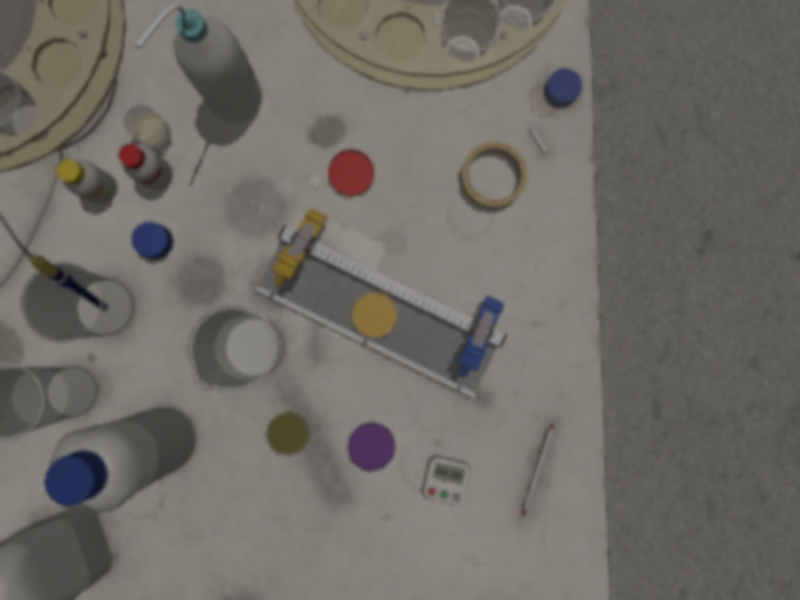

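The top view (800-wide) shows the amber dish at (375,315), the blue stop at (482,335) and the yellow one at (299,246). Tall bottles stand near the sweep path, so I'll estimate their height and work out the moves.

```bash
cat >> h.py <<'E'
def tri(a,b):
    (o1,d1),(o2,d2)=a,b
    s=np.linalg.lstsq(np.c_[d1,-d2],o2-o1,rcond=None)[0]; p,q=o1+s[0]*d1,o2+s[1]*d2
    return np.round((p+q)/2,3),round(np.linalg.norm(p-q),3)
Y=np.array([.459,.888]);Y/=np.linalg.norm(Y);X=np.array([Y[1],-Y[0]])
def move(pos):
    o=bot.get_obs(); r=R.from_quat(o['tool_rot']); d=r.inv().apply(np.array(pos)-o['eef_pos'])/.05
    ty=r.apply([0,1,0]); a=np.degrees(np.arctan2(ty[1],ty[0])-np.arctan2(Y[1],Y[0]))
    return 'd',np.round(d,3),'wz',round(a/5,2)
E
python3 - <<'E'
from h import *
k=.64
for s,t in(((97,130),(75,478)),((427,65),(192,24)),((788,97),(564,87)),((262,205),(250,345))):
    print(tri(px2ray('scene',s[0]*k,s[1]*k),px2ray('top',t[0]*k,t[1]*k)))
im=bot.camera('top'); hsv=cv2.cvtColor(im,cv2.COLOR_RGB2HSV)
r=max(bot.outline_of('top','amber_dish'),key=lambda r:-abs(r['extent'][0]-240)-abs(r['extent'][1]-202))
m=r['region']; v,u=np.argwhere(m).mean(0); p=onz('top',u,v,.015); print(u,v,p, hsv[m].mean(0))
ims=bot.camera('scene'); 
r=max(bot.outline_of('scene','amber_dish'),key=lambda r:-abs(r['extent'][0]-240)-abs(r['extent'][1]-202)); v,u=np.argwhere(r['region']).mean(0); print(onz('scene',u,v,.015))
for n,t in(('top','blue_stop'),('top','yellow_stop')):
    r=bot.outline_of(n,t)[0]; v,u=np.argwhere(r['region']).mean(0); q=onz(n,u,v,.062)[:2]; print(t,q,'rel dish',(q-p[:2])@X,(q-p[:2])@Y)
print(bot.tip_extent, np.degrees(np.arctan2(Y[1],Y[0])),bot.get_obs()['tool_rot'])
E
```

```text
(array([0.356, 0.043, 0.261]), np.float64(0.002))
(array([ 0.861, -0.06 ,  0.213]), np.float64(0.009))
(array([ 0.771, -0.527,  0.327]), np.float64(0.155))
(array([ 0.484, -0.109,  0.155]), np.float64(0.01))
239.57044198895028 201.51381215469613 [ 0.52850726 -0.25983187  0.015     ] [ 20.38674033 127.08839779 128.65331492]
[ 0.53071102 -0.2598788   0.015     ]
blue_stop [ 0.49439247 -0.40415722] rel dish 0.03596534297099308 -0.14387536890694233
yellow_stop [ 0.62116317 -0.15690173] rel dish 0.0350470976042438 0.13398295503814098
0.011 62.66592414034397 [1.19627600e-01 9.92818834e-01 5.33784670e-06 2.23676399e-06]
```

drive_tool(rows=[{"dz": -1,"hand": 0},{"dz": -2,"hand": 0},{"dz": -3,"hand": 0},{"dz": -3.4,"hand": 0},{"dz": -3.4,"hand": 0}])

```text
invalid input at $.rows[0]: expected keys dx, dy, dz, wx, wy, wz, hand
```

drive_tool(rows=[{"dx": -5.5,"dy": -7.7,"wz": 1.35,"hand": 0},{"dx": -5.5,"dy": -7.7,"wz": 1.35,"hand": 0},{"dx": -5.5,"dy": -7.7,"wz": 1.35,"hand": 0},{"dx": -5.5,"dy": -7.7,"wz": 1.35,"hand": 0},{"dx": -5.5,"dy": -7.7,"wz": 1.35,"hand": 0},{"dx": -5.5,"dy": -7.7,"wz": 1.35,"hand": 0},{"dx": -5.5,"dy": -7.7,"wz": 1.35,"hand": 0},{"dx": -5.5,"dy": -7.7,"wz": 1.35,"hand": 0},{"dx": -5.5,"dy": -7.7,"wz": 1.35,"hand": 0},{"dx": -5.5,"dy": -7.7,"wz": 1.35,"hand": 0},{"dx": -5.5,"dy": -7.7,"wz": 1.35,"hand": 0},{"dx": -5.5,"dy": -7.7,"wz": 1.35,"hand": 0},{"dx": -5.5,"dy": -7.7,"wz": 1.35,"hand": 0},{"dx": -5.5,"dy": -7.7,"wz": 1.35,"hand": 0}])

```text
invalid input at $.rows[0]: expected keys dx, dy, dz, wx, wy, wz, hand
```

```bash
python3 -c "
from h import *
print(move((.471,-.393,.42)))"
```

```text
('d', array([-11.018, -15.397,  -3.554]), 'wz', np.float64(2.72))
```

All keys are required.

drive_tool(rows=[{"dx": 0,"dy": 0,"dz": -1,"wx": 0,"wy": 0,"wz": 0,"hand": 0},{"dx": 0,"dy": 0,"dz": -2,"wx": 0,"wy": 0,"wz": 0,"hand": 0},{"dx": 0,"dy": 0,"dz": -3.4,"wx": 0,"wy": 0,"wz": 0,"hand": 0},{"dx": 0,"dy": 0,"dz": -3.4,"wx": 0,"wy": 0,"wz": 0,"hand": 0},{"dx": 0,"dy": 0,"dz": -3.4,"wx": 0,"wy": 0,"wz": 0,"hand": 0}])

```text
clock: 1.4
eef_pos: [0.119, 0.4869, 0.4163]
tool_rot: [0.12, 0.993, 0.004, 0.0]
ft_force: [-0.9, 1.0, 0.3]
grip_width: 0.0122
grasp_force: 0.0
```

drive_tool(rows=[{"dx": -11,"dy": -15.4,"dz": 0,"wx": 0,"wy": 0,"wz": 2.7,"hand": 0},{"dx": -11,"dy": -15.4,"dz": 0,"wx": 0,"wy": 0,"wz": 2.7,"hand": 0},{"dx": -11,"dy": -15.4,"dz": 0,"wx": 0,"wy": 0,"wz": 2.7,"hand": 0},{"dx": -11,"dy": -15.4,"dz": 0,"wx": 0,"wy": 0,"wz": 2.7,"hand": 0},{"dx": -11,"dy": -15.4,"dz": 0,"wx": 0,"wy": 0,"wz": 2.7,"hand": 0},{"dx": -11,"dy": -15.4,"dz": 0,"wx": 0,"wy": 0,"wz": 2.7,"hand": 0},{"dx": -11,"dy": -15.4,"dz": 0,"wx": 0,"wy": 0,"wz": 2.7,"hand": 0},{"dx": -11,"dy": -15.4,"dz": 0,"wx": 0,"wy": 0,"wz": 2.7,"hand": 0},{"dx": -11,"dy": -15.4,"dz": 0,"wx": 0,"wy": 0,"wz": 2.7,"hand": 0},{"dx": -11,"dy": -15.4,"dz": 0,"wx": 0,"wy": 0,"wz": 2.7,"hand": 0},{"dx": -11,"dy": -15.4,"dz": 0,"wx": 0,"wy": 0,"wz": 2.7,"hand": 0},{"dx": -11,"dy": -15.4,"dz": 0,"wx": 0,"wy": 0,"wz": 2.7,"hand": 0},{"dx": -11,"dy": -15.4,"dz": 0,"wx": 0,"wy": 0,"wz": 2.7,"hand": 0},{"dx": -11,"dy": -15.4,"dz": 0,"wx": 0,"wy": 0,"wz": 2.7,"hand": 0},{"dx": -11,"dy": -15.4,"dz": 0,"wx": 0,"wy": 0,"wz": 2.7,"hand": 0},{"dx": -11,"dy": -15.4,"dz": 0,"wx": 0,"wy": 0,"wz": 2.7,"hand": 0},{"dx": -11,"dy": -15.4,"dz": 0,"wx": 0,"wy": 0,"wz": 2.7,"hand": 0},{"dx": -11,"dy": -15.4,"dz": 0,"wx": 0,"wy": 0,"wz": 2.7,"hand": 0},{"dx": -11,"dy": -15.4,"dz": 0,"wx": 0,"wy": 0,"wz": 2.7,"hand": 0},{"dx": -11,"dy": -15.4,"dz": 0,"wx": 0,"wy": 0,"wz": 2.7,"hand": 0}])

```text
clock: 3.4
eef_pos: [0.472, -0.3987, 0.4027]
tool_rot: [0.238, 0.971, 0.002, -0.005]
ft_force: [0.0, -0.4, -1.4]
grip_width: -0.0002
grasp_force: 0.0
```

```bash
python3 -c "
from h import *
print(move((.471,-.393,.14)))"
```

```text
('d', array([0.012, 0.084, 5.254]), 'wz', np.float64(-0.03))
```

drive_tool(rows=[{"dx": 0,"dy": 0,"dz": 1,"wx": 0,"wy": 0,"wz": 0,"hand": 0},{"dx": 0,"dy": 0,"dz": 2,"wx": 0,"wy": 0,"wz": 0,"hand": 0},{"dx": 0,"dy": 0,"dz": 3,"wx": 0,"wy": 0,"wz": 0,"hand": 0},{"dx": 0,"dy": 0,"dz": 4,"wx": 0,"wy": 0,"wz": 0,"hand": 0},{"dx": 0,"dy": 0,"dz": 5,"wx": 0,"wy": 0,"wz": 0,"hand": 0},{"dx": 0,"dy": 0,"dz": 5.2,"wx": 0,"wy": 0,"wz": 0,"hand": 0},{"dx": 0,"dy": 0,"dz": 5.2,"wx": 0,"wy": 0,"wz": 0,"hand": 0},{"dx": 0,"dy": 0,"dz": 5.2,"wx": 0,"wy": 0,"wz": 0,"hand": 0}])

```text
clock: 4.2
eef_pos: [0.4713, -0.3937, 0.1548]
tool_rot: [0.235, 0.972, -0.001, 0.002]
ft_force: [-1.0, -0.8, 1.4]
grip_width: 0.0002
grasp_force: 0.0
```

```bash
cat >> h.py <<'E'
def wproj(P):
    """world point -> wrist pixel (and inverse helper below)"""
    c=bot.get_calibration('wrist'); M=np.array(c['mount']); o=bot.get_obs(); T=np.eye(4); T[:3,:3]=R.from_quat(o['tool_rot']).as_matrix(); T[:3,3]=o['eef_pos']
    p=(np.linalg.inv(T@M)@np.r_[P,1])[:3]*[1,-1,-1]; f=192/np.tan(np.radians(c['vfov']/2))
    h=np.hypot(*p[:2]); r=f*np.arctan2(h,p[2]); return np.array([c['cx']+r*p[0]/h,c['cy']+r*p[1]/h])
def lane(x,y,z,org=(.527,-.264)): return np.r_[np.array(org)+x*X+y*Y,z]
E
python3 - <<'E'
from h import *
print(move((.471,-.393,.14)), bot.get_obs()['ft_force'])
im=bot.camera('wrist')[:,:,::-1].copy()
for P,c in((lane(.045-.036,-.14,.078),(0,255,0)),(lane(.045+.037,-.14,.075),(0,0,255)),(lane(.045,-.14,.048),(255,0,255)),(lane(0,.005,.022),(255,255,0)),(lane(-.037,0,.014),(255,255,255)),(lane(-.037,-.1,.014),(255,255,255)),(lane(0,-.175,.008),(255,255,255))):
    q=wproj(P); print(q); cv2.circle(im,tuple(int(i) for i in q),2,c,-1)
cv2.imwrite('pics/w1.png',cv2.resize(im,(800,600)))
E
```

```text
('d', array([0.014, 0.009, 0.297]), 'wz', np.float64(0.02)) [-0.95892901 -0.81380829  1.4082838 ]
[258.10917774 202.01217932]
[257.83105117 277.90755778]
[257.89667308 226.67823634]
[402.09410837 171.92331186]
[398.60897816 134.00453133]
[301.19941573 129.8026025 ]
[221.98782564 166.34597696]
```

View pics/w1.png

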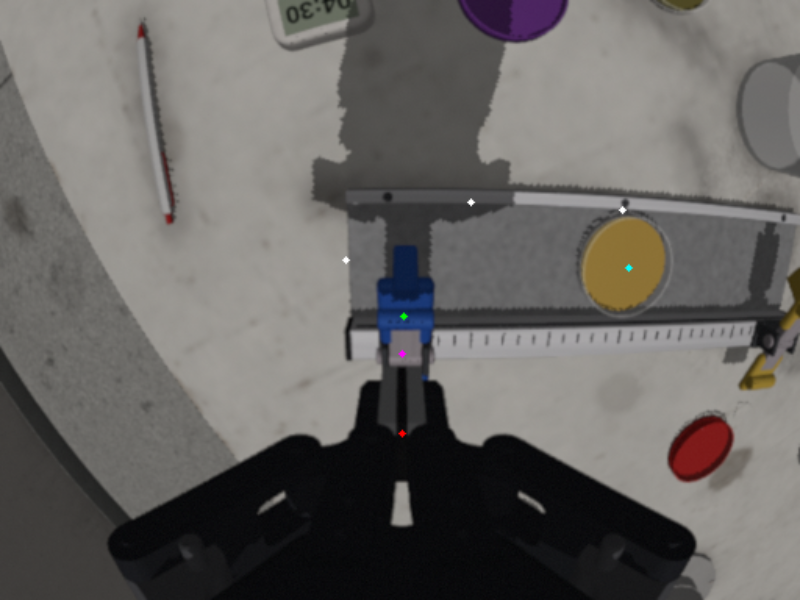

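The wrist view shows the blue stop centred at (405,315), with the projected bead marker on the blue front arm. The lip and dish markers agree within about 2 mm. Now I'll press down.

drive_tool(rows=[{"dx": 0,"dy": 0,"dz": 0.6,"wx": 0,"wy": 0,"wz": 0,"hand": 0},{"dx": 0,"dy": 0,"dz": 1.0,"wx": 0,"wy": 0,"wz": 0,"hand": 0},{"dx": 0,"dy": 0,"dz": 1.2,"wx": 0,"wy": 0,"wz": 0,"hand": 0},{"dx": 0,"dy": 0,"dz": 1.3,"wx": 0,"wy": 0,"wz": 0,"hand": 0},{"dx": 0,"dy": 0,"dz": 1.4,"wx": 0,"wy": 0,"wz": 0,"hand": 0},{"dx": 0,"dy": 0,"dz": 1.5,"wx": 0,"wy": 0,"wz": 0,"hand": 0},{"dx": 0,"dy": 0,"dz": 1.5,"wx": 0,"wy": 0,"wz": 0,"hand": 0}])

```text
clock: 4.95
eef_pos: [0.4704, -0.3933, 0.0776]
tool_rot: [0.236, 0.972, -0.0, 0.0]
ft_force: [0.0, -0.0, 0.6]
grip_width: -0.0003
grasp_force: 0.1
```

drive_tool(rows=[{"dx": 0,"dy": 0,"dz": 0.1,"wx": 0,"wy": 0,"wz": 0,"hand": 0},{"dx": 0,"dy": 0,"dz": 0.2,"wx": 0,"wy": 0,"wz": 0,"hand": 0},{"dx": 0,"dy": 0,"dz": 0.3,"wx": 0,"wy": 0,"wz": 0,"hand": 0},{"dx": 0,"dy": 0,"dz": 0.36,"wx": 0,"wy": 0,"wz": 0,"hand": 0},{"dx": 0,"dy": 0,"dz": 0.38,"wx": 0,"wy": 0,"wz": 0,"hand": 0},{"dx": 0,"dy": 0,"dz": 0.38,"wx": 0,"wy": 0,"wz": 0,"hand": 0},{"dx": 0,"dy": 0,"dz": 0.38,"wx": 0,"wy": 0,"wz": 0,"hand": 0}])

```text
clock: 5.65
eef_pos: [0.4701, -0.3929, 0.0588]
tool_rot: [0.235, 0.972, -0.0, 0.0]
ft_force: [-2.2, 0.9, 6.3]
grip_width: -0.0002
grasp_force: 2.6
```

```bash
python3 - <<'E'
from h import *
im=bot.camera('scene')[:,:,::-1]; cv2.imwrite('pics/s2.png',cv2.resize(im[150:290,190:350],(800,600),interpolation=cv2.INTER_CUBIC))
print(bot.get_obs()['ft_force'])
E
```

```text
[-2.80250978  1.1853015   4.98312099]
```

View pics/s2.png

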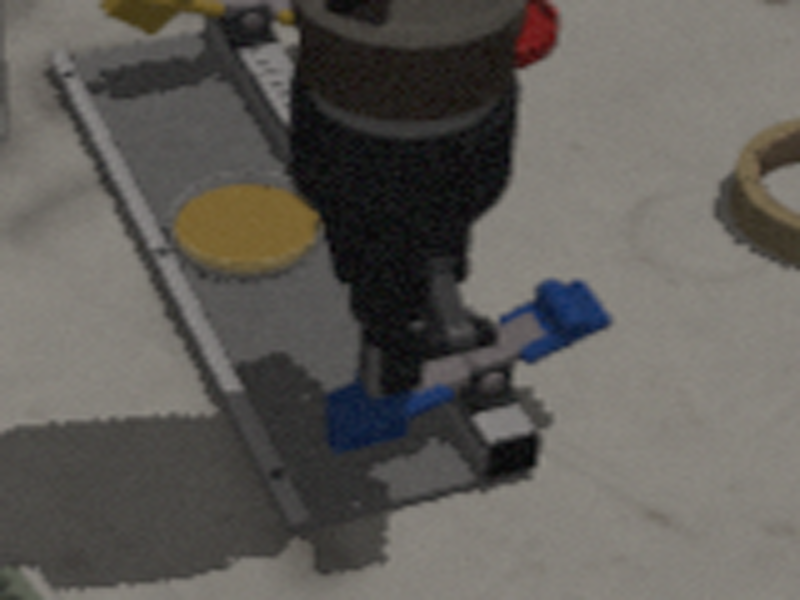

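The stop's front arm is down in the lane, with the leaf at (365,415) and the tail raised at (570,310). The force is still about friction level, so I'll press a few mm more to be certain.

drive_tool(rows=[{"dx": 0,"dy": 0,"dz": 0.03,"wx": 0,"wy": 0,"wz": 0,"hand": 0},{"dx": 0,"dy": 0,"dz": 0.05,"wx": 0,"wy": 0,"wz": 0,"hand": 0},{"dx": 0,"dy": 0,"dz": 0.05,"wx": 0,"wy": 0,"wz": 0,"hand": 0}])

```text
clock: 6.0
eef_pos: [0.4702, -0.393, 0.0584]
tool_rot: [0.235, 0.972, -0.0, 0.001]
ft_force: [-5.6, 4.1, 15.8]
grip_width: -0.0003
grasp_force: 7.8
```

Hit the end stop (16 N). Now lift and move behind the dish.

drive_tool(rows=[{"dx": 0,"dy": 0,"dz": -0.8,"wx": 0,"wy": 0,"wz": 0,"hand": 0},{"dx": 0,"dy": 0,"dz": -1.6,"wx": 0,"wy": 0,"wz": 0,"hand": 0},{"dx": 0.18,"dy": 0.8,"dz": -1.6,"wx": 0,"wy": 0,"wz": 0,"hand": 0},{"dx": 0.18,"dy": 1.6,"dz": -1.6,"wx": 0,"wy": 0,"wz": 0,"hand": 0},{"dx": 0.18,"dy": 2.5,"dz": -1.6,"wx": 0,"wy": 0,"wz": 0,"hand": 0},{"dx": 0.18,"dy": 3.4,"dz": -1.6,"wx": 0,"wy": 0,"wz": 0,"hand": 0},{"dx": 0.18,"dy": 4.1,"dz": -1.6,"wx": 0,"wy": 0,"wz": 0,"hand": 0},{"dx": 0.18,"dy": 4.1,"dz": -1.6,"wx": 0,"wy": 0,"wz": 0,"hand": 0},{"dx": 0.18,"dy": 4.1,"dz": -1.6,"wx": 0,"wy": 0,"wz": 0,"hand": 0},{"dx": 0.18,"dy": 4.1,"dz": -1.6,"wx": 0,"wy": 0,"wz": 0,"hand": 0}])

```text
clock: 7.0
eef_pos: [0.5557, -0.2072, 0.1355]
tool_rot: [0.236, 0.972, -0.0, -0.0]
ft_force: [-0.4, -0.4, 0.2]
grip_width: 0.0001
grasp_force: 0.0
```

```bash
python3 - <<'E'
from h import *
print(move(lane(0,.068,.023)))
im=bot.camera('wrist')[:,:,::-1].copy()
for P,c in((lane(0,.068,.012),(0,255,0)),(lane(0,.005,.008),(255,0,255)),(lane(-.037,-.1,.014),(255,255,255)),(lane(-.037,0,.014),(255,255,255)),(lane(0,-.134,.011),(0,0,255))):
    q=wproj(P); cv2.circle(im,tuple(int(i) for i in q),2,c,-1)
cv2.imwrite('pics/w2.png',cv2.resize(im,(800,600)))
E
```

```text
('d', array([-0.013,  0.089,  2.251]), 'wz', np.float64(0.01))
```

View pics/w2.png

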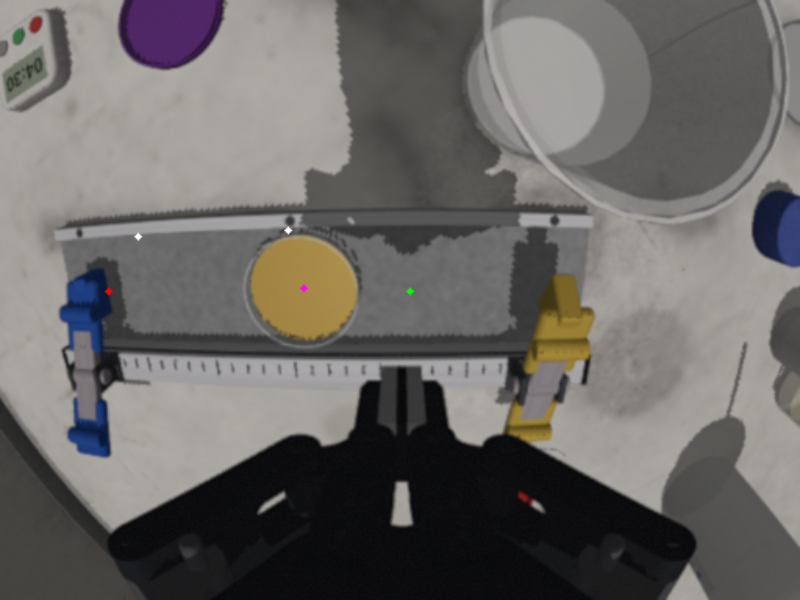

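The dish (303,288) matches its marker, the blue leaf is down at (90,290), and the fingers are over the free lane behind the dish at (410,290). Descend.

drive_tool(rows=[{"dx": 0,"dy": 0,"dz": 0.7,"wx": 0,"wy": 0,"wz": 0,"hand": 0},{"dx": 0,"dy": 0,"dz": 1.4,"wx": 0,"wy": 0,"wz": 0,"hand": 0},{"dx": 0,"dy": 0,"dz": 1.9,"wx": 0,"wy": 0,"wz": 0,"hand": 0},{"dx": 0,"dy": 0,"dz": 2.2,"wx": 0,"wy": 0,"wz": 0,"hand": 0},{"dx": 0,"dy": 0,"dz": 2.23,"wx": 0,"wy": 0,"wz": 0,"hand": 0},{"dx": 0,"dy": 0,"dz": 2.23,"wx": 0,"wy": 0,"wz": 0,"hand": 0}])

```text
clock: 7.65
eef_pos: [0.5555, -0.2076, 0.0242]
tool_rot: [0.236, 0.972, 0.0, -0.0]
ft_force: [-0.4, 1.0, -0.1]
grip_width: -0.0003
grasp_force: 0.0
```

```bash
python3 -c "
from h import *
print(move(lane(0,-.045,.023)),bot.get_obs()['ft_force'])"
```

```text
('d', array([-0.013, -2.164,  0.024]), 'wz', np.float64(-0.0)) [-0.36987036  0.95257753 -0.06599238]
```

drive_tool(rows=[{"dx": 0,"dy": -0.06,"dz": 0,"wx": 0,"wy": 0,"wz": 0,"hand": 0},{"dx": 0,"dy": -0.14,"dz": 0,"wx": 0,"wy": 0,"wz": 0,"hand": 0},{"dx": 0,"dy": -0.24,"dz": 0,"wx": 0,"wy": 0,"wz": 0,"hand": 0},{"dx": 0,"dy": -0.36,"dz": 0,"wx": 0,"wy": 0,"wz": 0,"hand": 0},{"dx": 0,"dy": -0.48,"dz": 0,"wx": 0,"wy": 0,"wz": 0,"hand": 0},{"dx": 0,"dy": -0.6,"dz": 0,"wx": 0,"wy": 0,"wz": 0,"hand": 0},{"dx": 0,"dy": -0.72,"dz": 0,"wx": 0,"wy": 0,"wz": 0,"hand": 0},{"dx": 0,"dy": -0.84,"dz": 0,"wx": 0,"wy": 0,"wz": 0,"hand": 0},{"dx": 0,"dy": -0.96,"dz": 0,"wx": 0,"wy": 0,"wz": 0,"hand": 0},{"dx": 0,"dy": -1.08,"dz": 0,"wx": 0,"wy": 0,"wz": 0,"hand": 0},{"dx": 0,"dy": -1.2,"dz": 0,"wx": 0,"wy": 0,"wz": 0,"hand": 0},{"dx": 0,"dy": -1.32,"dz": 0,"wx": 0,"wy": 0,"wz": 0,"hand": 0},{"dx": 0,"dy": -1.44,"dz": 0,"wx": 0,"wy": 0,"wz": 0,"hand": 0},{"dx": 0,"dy": -1.56,"dz": 0,"wx": 0,"wy": 0,"wz": 0,"hand": 0},{"dx": 0,"dy": -1.68,"dz": 0,"wx": 0,"wy": 0,"wz": 0,"hand": 0},{"dx": 0,"dy": -1.78,"dz": 0,"wx": 0,"wy": 0,"wz": 0,"hand": 0},{"dx": 0,"dy": -1.86,"dz": 0,"wx": 0,"wy": 0,"wz": 0,"hand": 0},{"dx": 0,"dy": -1.92,"dz": 0,"wx": 0,"wy": 0,"wz": 0,"hand": 0},{"dx": 0,"dy": -1.98,"dz": 0,"wx": 0,"wy": 0,"wz": 0,"hand": 0},{"dx": 0,"dy": -2.0,"dz": 0,"wx": 0,"wy": 0,"wz": 0,"hand": 0}])

```text
clock: 9.65
eef_pos: [0.5106, -0.2956, 0.0249]
tool_rot: [0.235, 0.972, 0.0, 0.001]
ft_force: [2.4, 3.6, 6.5]
grip_width: 0.0002
grasp_force: 2.9
```

```bash
python3 - <<'E'
from h import *
print(move(lane(0,-.0515,.023)),bot.get_obs()['ft_force'])
im=bot.camera('wrist')[:,:,::-1].copy()
for P,c in((lane(0,-.1,.008),(0,255,0)),(lane(0,-.134,.011),(0,0,255))):
    q=wproj(P); cv2.circle(im,tuple(int(i) for i in q),2,c,-1)
cv2.imwrite('pics/w3.png',cv2.resize(im,(800,600)))
E
```

```text
('d', array([-0.   , -0.318,  0.038]), 'wz', np.float64(0.02)) [2.40563649 3.62584908 6.48095775]
```

View pics/w3.png

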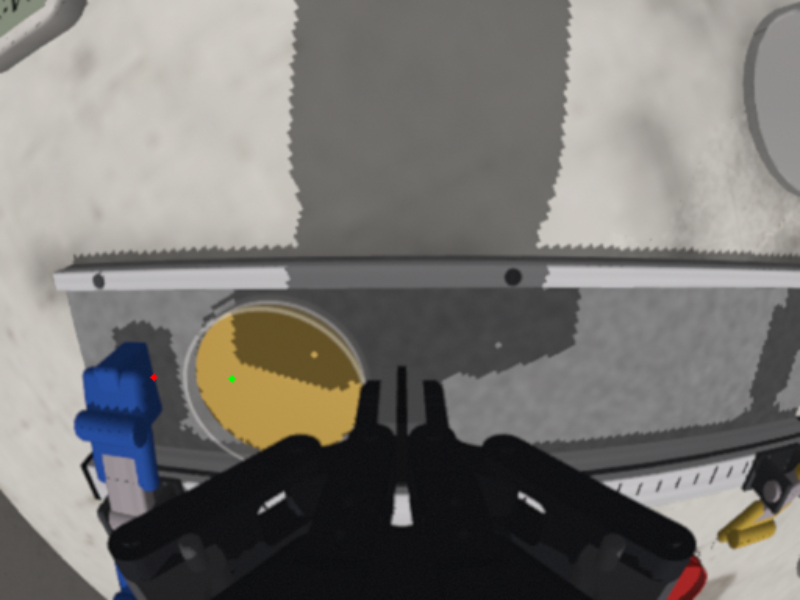

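The dish is at about (275,380), touching the left finger, with about 15 mm still to go to the leaf. The 6.5 N vertical force is suspicious, so I'll back off slightly and recheck.

drive_tool(rows=[{"dx": 0,"dy": 0.05,"dz": 0,"wx": 0,"wy": 0,"wz": 0,"hand": 0},{"dx": 0,"dy": 0.12,"dz": 0,"wx": 0,"wy": 0,"wz": 0,"hand": 0},{"dx": 0,"dy": 0.12,"dz": 0,"wx": 0,"wy": 0,"wz": 0,"hand": 0}])

```text
clock: 10.0
eef_pos: [0.5122, -0.2898, 0.0235]
tool_rot: [0.235, 0.972, -0.0, -0.001]
ft_force: [-0.2, 0.1, 0.9]
grip_width: 0.0001
grasp_force: 0.0
```

```bash
python3 - <<'E'
from h import *
print(move(lane(0,-.0515,.023)),bot.get_obs()['ft_force'])
a=bot.camera('wrist')[170:320,80:320,::-1]; b=bot.camera('scene')[170:250,200:328,::-1]
cv2.imwrite('pics/w4.png',np.vstack([cv2.resize(a,(480,300)),cv2.resize(b,(480,300),interpolation=cv2.INTER_CUBIC)]))
E
```

```text
('d', array([-0.026, -0.436,  0.011]), 'wz', np.float64(0.02)) [-0.15790431  0.0679579   0.85484065]
```

View pics/w4.png

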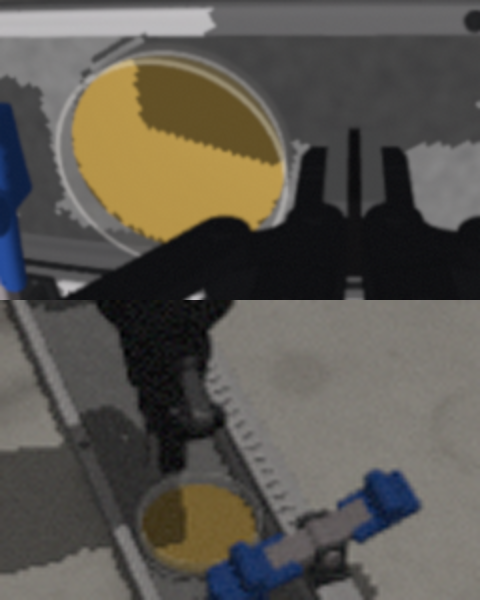

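The dish lies flat and the force is released, so the finger had probably been riding on the wall. I'll lower 2 mm and push on slowly.

drive_tool(rows=[{"dx": 0,"dy": 0,"dz": 0.02,"wx": 0,"wy": 0,"wz": 0,"hand": 0},{"dx": 0,"dy": 0,"dz": 0.04,"wx": 0,"wy": 0,"wz": 0,"hand": 0},{"dx": 0,"dy": -0.04,"dz": 0.04,"wx": 0,"wy": 0,"wz": 0,"hand": 0},{"dx": 0,"dy": -0.08,"dz": 0.04,"wx": 0,"wy": 0,"wz": 0,"hand": 0},{"dx": 0,"dy": -0.12,"dz": 0.04,"wx": 0,"wy": 0,"wz": 0,"hand": 0},{"dx": 0,"dy": -0.16,"dz": 0.04,"wx": 0,"wy": 0,"wz": 0,"hand": 0},{"dx": 0,"dy": -0.2,"dz": 0.04,"wx": 0,"wy": 0,"wz": 0,"hand": 0},{"dx": 0,"dy": -0.24,"dz": 0.04,"wx": 0,"wy": 0,"wz": 0,"hand": 0}])

```text
clock: 10.9
eef_pos: [0.5074, -0.3009, 0.0224]
tool_rot: [0.236, 0.972, -0.0, 0.0]
ft_force: [0.9, -1.0, -0.4]
grip_width: 0.0001
grasp_force: 0.1
```

```bash
python3 - <<'E'
from h import *
print(move(lane(0,-.0515,.0215)),bot.get_obs()['ft_force'])
E
```

```text
('d', array([-0.009, -0.193,  0.017]), 'wz', np.float64(0.02)) [ 0.86949114 -0.9854788  -0.35979246]
```

drive_tool(rows=[{"dx": 0,"dy": -0.04,"dz": 0,"wx": 0,"wy": 0,"wz": 0,"hand": 0},{"dx": 0,"dy": -0.08,"dz": 0,"wx": 0,"wy": 0,"wz": 0,"hand": 0},{"dx": 0,"dy": -0.12,"dz": 0,"wx": 0,"wy": 0,"wz": 0,"hand": 0},{"dx": 0,"dy": -0.15,"dz": 0,"wx": 0,"wy": 0,"wz": 0,"hand": 0},{"dx": 0,"dy": -0.17,"dz": 0,"wx": 0,"wy": 0,"wz": 0,"hand": 0},{"dx": 0,"dy": -0.17,"dz": 0,"wx": 0,"wy": 0,"wz": 0,"hand": 0},{"dx": 0,"dy": -0.17,"dz": 0,"wx": 0,"wy": 0,"wz": 0,"hand": 0}])

```text
clock: 11.6
eef_pos: [0.5035, -0.3083, 0.0223]
tool_rot: [0.235, 0.972, -0.0, -0.0]
ft_force: [0.3, 0.4, 0.6]
grip_width: -0.0
grasp_force: 0.0
```

```bash
python3 - <<'E'
from h import *
print(move(lane(0,-.0515,.0215)),bot.get_obs()['ft_force'])
im=bot.camera('wrist')[:,:,::-1].copy()
q=wproj(lane(0,-.134,.011)); cv2.circle(im,tuple(int(i) for i in q),1,(0,0,255),-1)
a=im[170:320,80:320]; b=bot.camera('scene')[170:250,200:328,::-1]
cv2.imwrite('pics/w5.png',np.vstack([cv2.resize(a,(480,300)),cv2.resize(b,(480,300),interpolation=cv2.INTER_CUBIC)]))
E
```

```text
('d', array([-0.01 , -0.027,  0.016]), 'wz', np.float64(0.02)) [0.27537634 0.3888382  0.64179345]
```

View pics/w5.png

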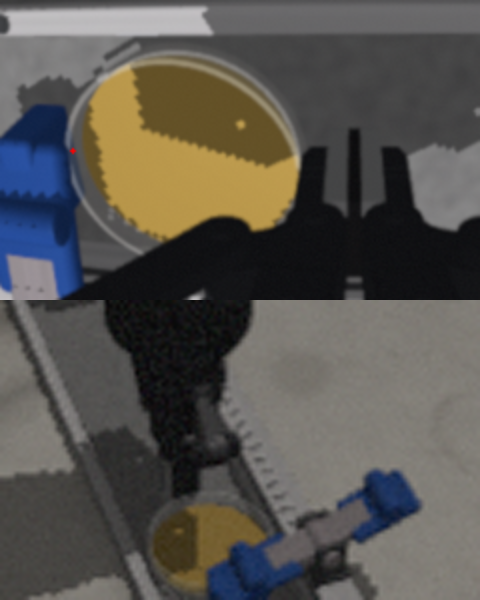

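The dish rim (70,150) is practically at the leaf. Nudge until a contact force shows.

drive_tool(rows=[{"dx": 0,"dy": -0.02,"dz": 0,"wx": 0,"wy": 0,"wz": 0,"hand": 0},{"dx": 0,"dy": -0.03,"dz": 0,"wx": 0,"wy": 0,"wz": 0,"hand": 0},{"dx": 0,"dy": -0.04,"dz": 0,"wx": 0,"wy": 0,"wz": 0,"hand": 0},{"dx": 0,"dy": -0.04,"dz": 0,"wx": 0,"wy": 0,"wz": 0,"hand": 0}])

```text
clock: 12.1
eef_pos: [0.5026, -0.3101, 0.0223]
tool_rot: [0.235, 0.972, 0.0, -0.0]
ft_force: [0.5, -0.1, 0.1]
grip_width: 0.0001
grasp_force: 0.1
```

drive_tool(rows=[{"dx": 0,"dy": -0.02,"dz": 0,"wx": 0,"wy": 0,"wz": 0,"hand": 0},{"dx": 0,"dy": -0.04,"dz": 0,"wx": 0,"wy": 0,"wz": 0,"hand": 0},{"dx": 0,"dy": -0.04,"dz": 0,"wx": 0,"wy": 0,"wz": 0,"hand": 0},{"dx": 0,"dy": -0.04,"dz": 0,"wx": 0,"wy": 0,"wz": 0,"hand": 0}])

```text
clock: 12.5
eef_pos: [0.5022, -0.3108, 0.0223]
tool_rot: [0.235, 0.972, 0.001, 0.0]
ft_force: [2.7, 4.7, 0.6]
grip_width: 0.0007
grasp_force: 2.4
```

Contact at 5.4 N along the lane. Back off, lift, and go over the tail bead.

drive_tool(rows=[{"dx": 0,"dy": 0,"dz": 0,"wx": 0,"wy": 0,"wz": 0,"hand": 0},{"dx": 0,"dy": 0.08,"dz": 0,"wx": 0,"wy": 0,"wz": 0,"hand": 0},{"dx": 0,"dy": 0.2,"dz": 0,"wx": 0,"wy": 0,"wz": 0,"hand": 0},{"dx": 0,"dy": 0.2,"dz": -0.8,"wx": 0,"wy": 0,"wz": 0,"hand": 0},{"dx": 0,"dy": 0.2,"dz": -1.6,"wx": 0,"wy": 0,"wz": 0,"hand": 0},{"dx": 0,"dy": 0.2,"dz": -2.4,"wx": 0,"wy": 0,"wz": 0,"hand": 0},{"dx": 0,"dy": 0.2,"dz": -2.4,"wx": 0,"wy": 0,"wz": 0,"hand": 0},{"dx": -0.6,"dy": -0.5,"dz": -2.4,"wx": 0,"wy": 0,"wz": 0,"hand": 0},{"dx": -1.2,"dy": -1.2,"dz": -2.4,"wx": 0,"wy": 0,"wz": 0,"hand": 0},{"dx": -1.65,"dy": -1.74,"dz": -2.4,"wx": 0,"wy": 0,"wz": 0,"hand": 0},{"dx": -1.65,"dy": -1.74,"dz": -2.4,"wx": 0,"wy": 0,"wz": 0,"hand": 0},{"dx": -1.65,"dy": -1.74,"dz": -2.4,"wx": 0,"wy": 0,"wz": 0,"hand": 0}])

```text
clock: 13.7
eef_pos: [0.5345, -0.4274, 0.1407]
tool_rot: [0.236, 0.972, 0.0, -0.001]
ft_force: [-1.0, -0.6, 0.6]
grip_width: 0.0002
grasp_force: 0.0
```

```bash
python3 - <<'E'
from h import *
print(move(lane(.082,-.14,.055)),bot.get_obs()['ft_force'])
im=bot.camera('wrist')[:,:,::-1].copy()
for y in(-.1,): cv2.circle(im,tuple(int(i) for i in wproj(lane(0,y,.008))),2,(255,0,255),-1)
cv2.imwrite('pics/w6.png',cv2.resize(im,(800,600)))
E
```

```text
('d', array([-0.011,  0.034,  1.714]), 'wz', np.float64(0.0)) [-0.95612852 -0.58035022  0.57036477]
```

View pics/w6.png

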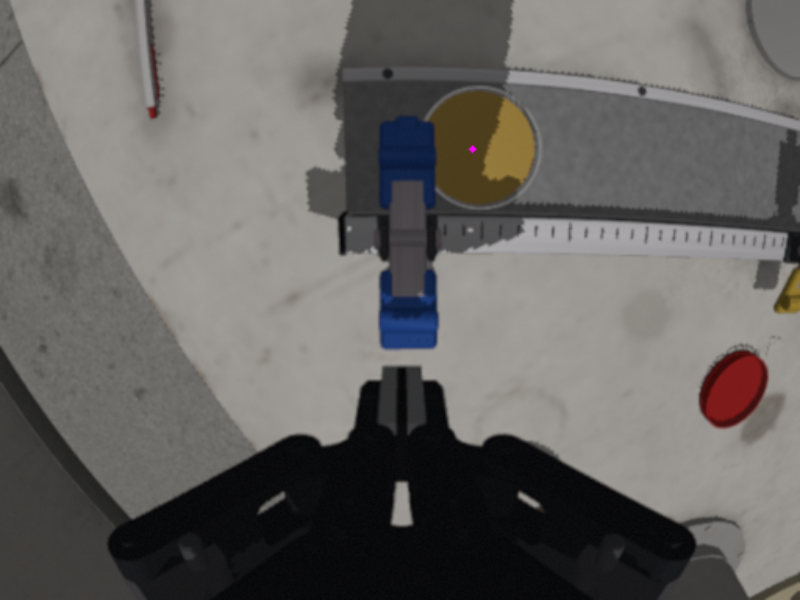

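The dish (480,147) stands against the leaf, and the tail bead (408,320) is lined up with the fingers. Press the tail.

drive_tool(rows=[{"dx": 0,"dy": 0,"dz": 0.5,"wx": 0,"wy": 0,"wz": 0,"hand": 0},{"dx": 0,"dy": 0,"dz": 0.9,"wx": 0,"wy": 0,"wz": 0,"hand": 0},{"dx": 0,"dy": 0,"dz": 1.0,"wx": 0,"wy": 0,"wz": 0,"hand": 0},{"dx": 0,"dy": 0,"dz": 1.1,"wx": 0,"wy": 0,"wz": 0,"hand": 0},{"dx": 0,"dy": 0,"dz": 1.2,"wx": 0,"wy": 0,"wz": 0,"hand": 0},{"dx": 0,"dy": 0,"dz": 1.3,"wx": 0,"wy": 0,"wz": 0,"hand": 0},{"dx": 0,"dy": 0,"dz": 1.4,"wx": 0,"wy": 0,"wz": 0,"hand": 0},{"dx": 0,"dy": 0,"dz": 1.5,"wx": 0,"wy": 0,"wz": 0,"hand": 0},{"dx": 0,"dy": 0,"dz": 1.6,"wx": 0,"wy": 0,"wz": 0,"hand": 0},{"dx": 0,"dy": 0,"dz": 1.66,"wx": 0,"wy": 0,"wz": 0,"hand": 0},{"dx": 0,"dy": 0,"dz": 1.7,"wx": 0,"wy": 0,"wz": 0,"hand": 0},{"dx": 0,"dy": 0,"dz": 1.7,"wx": 0,"wy": 0,"wz": 0,"hand": 0}])

```text
clock: 14.95
eef_pos: [0.5343, -0.4265, 0.0562]
tool_rot: [0.236, 0.972, 0.0, -0.001]
ft_force: [0.2, 0.5, 0.2]
grip_width: -0.0002
grasp_force: 0.0
```

drive_tool(rows=[{"dx": 0,"dy": 0,"dz": 0.03,"wx": 0,"wy": 0,"wz": 0,"hand": 0},{"dx": 0,"dy": 0,"dz": 0.05,"wx": 0,"wy": 0,"wz": 0,"hand": 0},{"dx": 0,"dy": 0,"dz": 0.06,"wx": 0,"wy": 0,"wz": 0,"hand": 0},{"dx": 0,"dy": 0,"dz": 0.06,"wx": 0,"wy": 0,"wz": 0,"hand": 0}])

```text
clock: 15.35
eef_pos: [0.5343, -0.4265, 0.0549]
tool_rot: [0.236, 0.972, 0.0, -0.001]
ft_force: [-2.3, 2.3, 5.8]
grip_width: -0.0002
grasp_force: 2.6
```

drive_tool(rows=[{"dx": 0,"dy": 0,"dz": 0.03,"wx": 0,"wy": 0,"wz": 0,"hand": 0},{"dx": 0,"dy": 0,"dz": 0.05,"wx": 0,"wy": 0,"wz": 0,"hand": 0},{"dx": 0,"dy": 0,"dz": 0.05,"wx": 0,"wy": 0,"wz": 0,"hand": 0}])

```text
clock: 15.65
eef_pos: [0.5344, -0.4266, 0.0546]
tool_rot: [0.236, 0.972, -0.0, -0.0]
ft_force: [-5.8, 4.1, 13.3]
grip_width: 0.0004
grasp_force: 6.9
```

End stop reached. Lift and verify.

drive_tool(rows=[{"dx": 0,"dy": 0,"dz": -0.6,"wx": 0,"wy": 0,"wz": 0,"hand": 0},{"dx": 0,"dy": 0,"dz": -1.4,"wx": 0,"wy": 0,"wz": 0,"hand": 0},{"dx": 0,"dy": 0,"dz": -2,"wx": 0,"wy": 0,"wz": 0,"hand": 0},{"dx": 0,"dy": 0,"dz": -2,"wx": 0,"wy": 0,"wz": 0,"hand": 0},{"dx": 0,"dy": 0,"dz": -2,"wx": 0,"wy": 0,"wz": 0,"hand": 0}])

```text
clock: 16.15
eef_pos: [0.5356, -0.4272, 0.1527]
tool_rot: [0.235, 0.972, -0.0, 0.001]
ft_force: [-0.3, 0.3, -0.1]
grip_width: 0.0001
grasp_force: 0.0
```

```bash
python3 - <<'E'
from h import *
im=bot.camera('wrist')[:,:,::-1].copy()
for y in(-.1,-.088): cv2.circle(im,tuple(int(i) for i in wproj(lane(0,y,.008))),1,(255,0,255),-1)
b=bot.camera('scene')[130:250,180:340,::-1]
cv2.imwrite('pics/w7.png',np.hstack([cv2.resize(im[:230,150:457],(400,300)),cv2.resize(b,(400,300))]))
E
```

```text
(no output)
```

View pics/w7.png

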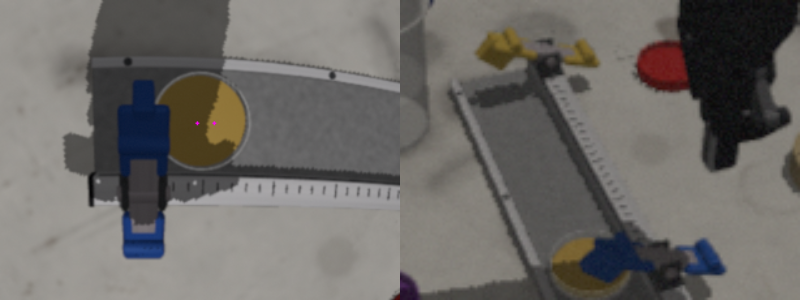

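The blue stop is up again, the yellow stop is still up, and the dish is centred at about (201,120) between the markers, close to 40 mm from the blue site. I'm handing in.

```bash
python3 -c "
from workcell import bot
print(bot.job_done())"
```

```text
the job is handed in; nothing more can be done
None
```

The job is handed in (the judge's verdict was not shown): by the last pictures the amber dish lies about 40 mm from the blue site, the blue stop is fully up again, and the yellow stop is still up.

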